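# Hang a washed damper reservoir on the drain rail

## Robot

A 6-joint arm with a two-finger parallel gripper is mounted at the origin on a cart in front of the work surface, level with it; the furniture and walls round the work are solid. World frame = base frame: x ahead of the robot, y to its left, z up, the work surface at z = 0. Lengths are in m, angles in rad, forces in N, time in s.
With the tool pointing down it reaches from about 0.275 to 0.85 m from the base axis. Payload 19 kg.
Tool frame: the origin (TCP) lies between the finger pads; the fingertips stand tcp_to_tips ahead of it and the grasp point (between the pads) lies 2 mm behind it (tcp_to_tips is the distance from the TCP to the fingertips, in m); z points along the fingers, x is the direction in which the jaws open and shut, and the axes are right-handed (so a half turn about z gives the same grasp; the last joint's range is limited). The gripper opens to 85 mm and grips with 20 to 120 N. Pads are 22 mm wide; open, the fingers measure 114 mm over their backs; the gripper's body (76 mm by 85 mm) begins 54 mm behind the grasp point. The pads swing forward as they close: fully open they stand 13 mm farther back than shut.
Start: joints at [1.099, 0.15, 1.437, -0, 1.554, -0.134], TCP at [0.191, 0.542, 0.248] pointing down, gripper open.
Joint ranges: [-2.8, 2.8], [-0.68, 2.1], [0.12, 2.68], [-1.39, 4.53], [0.16, 2.79], [-2.81, 2.81]. Speed limits (rad/s): [1.89, 1.89, 2.22, 3.01, 3.01, 3.01].

## Interface

Orientations are given as a unit quaternion [x, y, z, w].
In Python, from rig import * gives the robot as it stands.
- The arm moves only by the shell command python3 -m inch 'ROWS'. ROWS is JSON, one flat list of numbers, 7 for each row, row after row: the shift along the tool's x, y, z each as a share of 0.025 m, from -1 to 1, then the turn, a rotation vector about the tool's x, y, z each as a share of 0.1 rad, from -1 to 1, then the closure in counts, from 0 (fully open) to 255 (shut). In form: [dx, dy, dz, rx, ry, rz, grip, dx, dy, dz, rx, ry, rz, grip, ...]. A call has 1 to 20 rows; each row shifts and turns the commanded pose from where the row before left it, along the tool's axes as they then stand; what a row does not reach is not made up. A row lasts 1/10 s, in which the tool goes at most 50 mm and 8.59 degrees, less where a joint would pass 70% of its speed; a pose out of reach is approached as far as the arm can. A call with a number of a shift or a turn outside -1 to 1 is refused whole. A call with a gripper value outside its range is refused whole. The fingers move at their own pace and stop on an object; the grip force is fixed at half the most. Time passes only in rows, so rows that do not move let the fingers close. It gives the time, the measured TCP pose, the force and the opening at its end, in the units of the state.
- state(): the state, without advancing time (a new reading comes with each control period).
- snapshot(name): name is "scene" or "side" or "wrist"; returns (picture, depth): 400x640x3 uint8, red, green, blue; 400x640 float32, m along the optical axis (not along the pixel's ray), 0 where there is no reading.
- calibration(name): a dict with "K" (3x3 intrinsics, pixels), "k1" (the pictures are not rectified: a ray, as slopes to the right and down, at radius r is drawn at 1 + k1 r^2 times it, then the intrinsics apply), "extrinsics" (4x4, takes a point from world to camera coordinates); the wrist camera has in their place "mount" (4x4, takes a point from camera to tool coordinates, whose origin is the TCP and whose axes are the tool frame's). Camera axes: x right, y up, looking along -z (the intrinsics and any distortion apply to the point x, -y, -z); pixel columns grow to the right and rows downward; lengths in m; the calibration is good to about 2 mm. A picture is of the moment at which its call begins: read the wrist's pose just before it. calibration takes no time and is no camera call.
- hand_in(): hands the job in, once; it reports no verdict.
Trained networks look in the newest picture that a camera, given by its name, has taken for a name from the list of things; names that differ only in an ending like _2 or _b are one class to them, and where a whole thing is asked for, a point or a joint stands for the part that bears it (a point fixed in the world has none). Each returns a list of dicts, best first, with "score" (0 to 1); they miss things now and then, are a little off and sometimes report something else, mostly with a low value. They report only what shows in the picture. A call takes as long as a camera call. They do not tell look-alikes from the thing itself.
- outline_of(camera, name): "mask" (400x640 bool, what is visible of it) and "location" ([column, row] in pixels, amid what is visible of it).
The state is a dict: "time": time; "q": joint angles; "dq": joint speeds; "effort": joint torques, N m; "tool_pos": TCP position; "orientation": TCP orientation; "wrist_force": force on the tool from outside, world axes, zero at the start; "moment": the same for the moment, N m; "opening": opening from 0.0 (shut) to 1.0 (fully open).
Only numpy, scipy, OpenCV 4.12 (cv2) and the standard library are available. Lean on these libraries where they do the work, as an engineer would, in place of code of your own. Each camera call takes 0.05 s, during which the arm holds its last target. There are 200 camera calls.

## Task

The washed damper reservoir on its roller hanger has to go up on the sloping drain rail. First flip the stop at the rail's low end down so that the hanger cannot run off, then hook the hanger with both wheels on the rail near its upper end and let go, so that it rolls down by itself, untouched, and comes to rest against the stop. Keep the hanger upright and leave the other things on the bench where they are.

Things in the scene. Friction and masses are not known exactly. Their poses are not given: they have to be found in the camera images.
- hanger: Loose roller hanger (0.34 to 0.52 kg, 209 mm tall) standing on the flat end of the aluminium damper reservoir (50 mm dia., z 0-57 mm) screwed to its foot. Origin: centre of underside. x: rolling direction, within 0.9 rad of the rail's x at the start; y: out of the open side of its C frame. Steel side strap: 74 mm long in x, y -22 to -17 mm, z 66-171. Weight hangs centred below the wheels.
- hanger_run (a point): On the hanger, midway between its two grooved wheels at their running surface, 129 mm above the underside; lies on the rail's top edge when hung. The frame is open to +y for the rail between the wheel flanges (down to 7 mm below this point) and the lower arm (57 mm below this point, under the rail when hung).
- wheel_front: The wheel at the hanger's +x end (its twin is at the -x end; axles 25 mm either side of the middle, 142 mm above the underside). Origin on its axle. Turns freely, running diameter 26 mm, flanges 40 mm, 26 mm wide; groove 16 mm wide at the bottom, 22 mm at the mouth. The hanger is 90 mm long over both wheels.
- hanger_grip (a point): Inside the black handle on top of the hanger, 192 mm above its underside (63 mm above hanger_run). Handle: 62 mm along x, 16 mm across y, 169 to 209 mm above the underside, centred over the wheels; nothing stands beside it. Pinch it across y, from above.
- rail: Steel flat bar on edge, 460 long, 10 thick, 25 mm high, held in the air. Origin: top edge at mid length, 185 mm above the bench. x: downhill along it (5 degrees, to the robot's right); y: to the far side; z: square to the top edge. A plate closes the upper end (x -230 mm, 21 mm high). A hanger let go on it rolls down by itself; against the lowered stop its hanger_run is at x = +99 mm.
- drain_stand: Fixed stand of the rail: grey drip tray (500 x 125 mm, rim 16 mm high, y -40 to +85 mm from the rail) with two 24 mm square posts on the far side (55 mm behind the rail, 150 mm either side of its middle, tops lower than the rail's top edge). Rail's near side and the space under it are clear. Origin on the bench under the rail's middle, x and y as the rail's but level.
- stop_bar (a point): Middle of the black cross bar (12 mm dia., 44 mm long, along the rail's y) at the free end of the flip stop, 59 mm from its pivot; with the stop up it is the stop's highest part, about 250 mm above the bench.
- stop_pivot (a point): On the hinge axis of the flip stop (axis along the rail's y), over the low end of the rail: x +210, y +7, z +32 mm in the rail's frame.
- flip_stop (a joint): 0 = down: arm points uphill along the rail, its nose with rubber buffer in the wheels' path; it bears on a rest and cannot be forced by the hanger. Up at the start, 1.7 to 1.85 rad (its limit), leaning past vertical to the downhill side. Turns easily; pushed uphill past the vertical (below about 1.2 rad) it falls down by its own weight within a second or two.
- tin: Bystander: flat round tin with a blue lid, 62 mm diameter, 32 mm high; origin centre of underside.
- screwdriver: Bystander: blue-handled screwdriver lying on the bench, 174 mm long; origin centre of underside.
- zip_pouch: Bystander: black zip pouch, 66x97x38 mm, lying on the bench; origin centre of underside.
Things that resemble listed ones, but are neither listed nor needed, are in the scene too. What is shaped like the hanger but yellow is not meant.

How it is judged:
By the outcome, as a careful person would: the job done as asked, in the order asked, and still so for the second after the job is handed in, with the robot touching nothing.
It also fails if it takes over 58 s, if anything falls off the work surface, if the arm or the gripper's body presses on something with over 40 N, if the wrist force passes 120 N, or if a joint passes its speed limit or range.

## Working session

There is one attempt and no reset: what is moved stays moved. The work goes in short steps, Python scripts to look and compute and a shell command to move; the robot and the scene stay as the last step left them, time stands still between calls to the robot, and variables do not carry over. Pictures are saved under pics/ and viewed, about 8 in all and at most 12, crops included, and the job is handed in when it is done.

```bash
ls; mkdir -p pics
cat > h.py <<'E'
import numpy as np, cv2
from rig import *
from scipy.spatial.transform import Rotation as R
def cam(name,st=None):
    c=calibration(name); K=np.array(c["K"]);k1=c["k1"]
    if name=="wrist":
        T=np.eye(4);T[:3,:3]=R.from_quat(st["orientation"]).as_matrix();T[:3,3]=st["tool_pos"]
        C=T@np.array(c["mount"])
    else: C=np.linalg.inv(np.array(c["extrinsics"]))
    return K,k1,C
def cloud(name,depth,st=None):
    K,k1,C=cam(name,st)
    v,u=np.mgrid[0:depth.shape[0],0:depth.shape[1]].astype(float)
    xd=(u-K[0,2])/K[0,0]; yd=(v-K[1,2])/K[1,1]
    x,y=xd.copy(),yd.copy()
    for _ in range(8):
        f=1+k1*(x*x+y*y); x=xd/f;y=yd/f
    P=np.stack([x*depth,-y*depth,-depth,np.ones_like(depth)],-1)@C.T
    P=P[...,:3]; P[depth<=0]=np.nan
    return P
def proj(name,p,st=None):
    K,k1,C=cam(name,st)
    q=np.linalg.inv(C)@np.append(p,1); x,y=q[0]/-q[2],-q[1]/-q[2]
    f=1+k1*(x*x+y*y); return K[0,0]*x*f+K[0,2],K[1,1]*y*f+K[1,2]
E
python3 - <<'E'
from h import *
st=state();print({k:np.round(v,3) for k,v in st.items()})
ims=[]
for n in ("scene","side"):
    im,d=snapshot(n); P=cloud(n,d); np.savez(n+".npz",im=im,d=d,P=P)
    cv2.imwrite(f"pics/{n}0.png",im[...,::-1])
    print(n,np.round(cam(n)[2][:3,3],3))
    for t in ("hanger","wheel_front","rail","stop_bar","drain_stand","tin","screwdriver","zip_pouch"):
        for o in outline_of(n,t)[:4]:
            m=o["mask"]; p=P[m]; p=p[~np.isnan(p[:,0])]
            print(t,round(o["score"],2),np.round(o["location"]),m.sum(),np.round(np.median(p,0),3) if len(p) else None, np.round(np.percentile(p,[2,98],axis=0),3).tolist() if len(p) else None)
E
```

```text
pics
{'time': np.float64(0.0), 'q': array([ 1.099,  0.151,  1.438, -0.   ,  1.554, -0.134]), 'dq': array([-0.001, -0.   , -0.   , -0.002, -0.   , -0.   ]), 'effort': array([-1.0000e-03, -7.1304e+01, -5.7085e+01, -0.0000e+00,  9.0000e-03,
       -0.0000e+00]), 'tool_pos': array([0.19 , 0.542, 0.248]), 'orientation': array([ 0.816,  0.578, -0.001,  0.   ]), 'wrist_force': array([-0.822, -0.369, -0.009]), 'moment': array([-0.011, -0.033,  0.037]), 'opening': np.float64(0.997)}
scene [-0.218  1.065  1.129]
hanger 0.87 [280. 244.] 1192 [0.491 0.358 0.135] [[0.465, 0.327, 0.007], [0.524, 0.387, 0.21]]
wheel_front 0.16 [329. 149.] 778 [ 0.632 -0.119  0.157] [[0.524, -0.349, 0.0], [0.785, 0.252, 0.269]]
rail 0.75 [340. 141.] 304 [ 0.629 -0.178  0.171] [[0.605, -0.319, 0.022], [0.769, -0.039, 0.268]]
stop_bar 0.44 [352. 119.] 73 [ 0.649 -0.206  0.253] [[0.621, -0.394, 0.086], [0.784, -0.193, 0.27]]
screwdriver 0.38 [333. 151.] 725 [ 0.629 -0.119  0.156] [[0.526, -0.341, 0.001], [0.782, 0.252, 0.266]]
zip_pouch 0.56 [248. 292.] 593 [0.49  0.496 0.037] [[0.459, 0.45, 0.008], [0.531, 0.532, 0.04
[... 705 characters left out ...]
265]]
rail 0.18 [341. 364.] 563 [ 0.405 -0.215  0.02 ] [[0.388, -0.261, 0.009], [0.43, -0.113, 0.026]]
stop_bar 0.65 [457. 248.] 506 [ 0.644 -0.217  0.254] [[0.622, -0.238, -0.001], [0.918, -0.01, 0.268]]
drain_stand 0.87 [389. 263.] 9770 [ 0.628 -0.066  0.004] [[0.552, -0.233, -0.0], [0.708, 0.245, 0.255]]
tin 0.83 [302. 269.] 503 [0.439 0.043 0.03 ] [[0.413, 0.023, -0.001], [0.47, 0.079, 0.033]]
screwdriver 0.57 [340. 364.] 621 [ 0.405 -0.217  0.019] [[0.387, -0.261, -0.0], [0.429, -0.112, 0.026]]
zip_pouch 0.7 [262. 181.] 214 [0.486 0.483 0.035] [[0.464, 0.448, 0.008], [0.516, 0.518, 0.039]]
zip_pouch 0.34 [269. 220.] 1144 [0.402 0.153 0.131] [[0.386, 0.133, 0.004], [0.428, 0.203, 0.208]]
```

View pics/scene0.png

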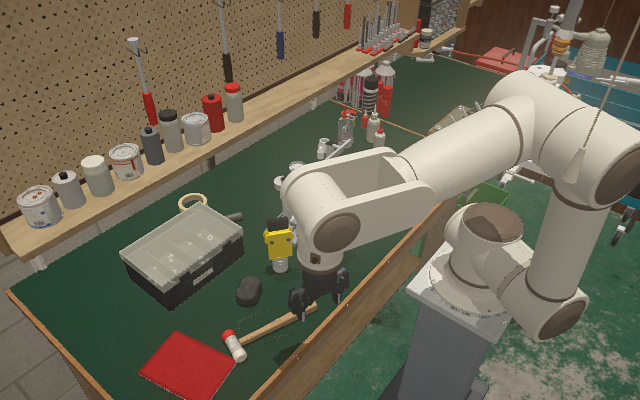

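View pics/side0.png

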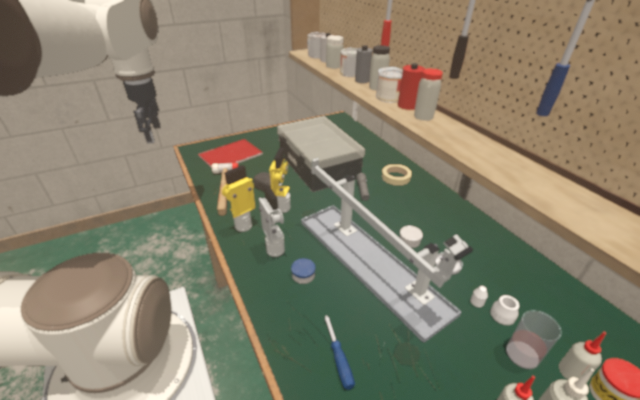

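Run:
```python
from h import *
z=np.load("side.npz");im,P=z["im"],z["P"]
c=cv2.resize(im[150:280,200:330],None,fx=4.5,fy=4.5,interpolation=cv2.INTER_CUBIC)
cv2.imwrite("pics/c1.png",c[...,::-1])
# rail top edge candidates
X=P.reshape(-1,3)
m=(X[:,0]>.56)&(X[:,0]<.70)&(X[:,1]>-.26)&(X[:,1]<.26)&(X[:,2]>.10)
Q=X[m]
for y in np.arange(-.26,.26,.03):
    q=Q[(Q[:,1]>y)&(Q[:,1]<y+.03)]
    if len(q)<3: continue
    t=q[q[:,2]>q[:,2].max()-.008]
    lo=q[q[:,0]<np.percentile(q[:,0],30)]
    print(round(y+.015,3),len(q),"zmax",q[:,2].max().round(3),"top med",np.median(t,0).round(3),"xmin/max",q[:,0].min().round(3),q[:,0].max().round(3))
# hanger grey slices
h=X[(X[:,0]>.36)&(X[:,0]<.46)&(X[:,1]>.10)&(X[:,1]<.22)]
for a,b in ((.01,.055),(.07,.12),(.125,.165),(.172,.205),(.205,.215)):
    s=h[(h[:,2]>a)&(h[:,2]<b)]
    mu=s[:,:2].mean(0);w,V=np.linalg.eigh(np.cov((s[:,:2]-mu).T))
    print(a,b,len(s),mu.round(4),"dir",V[:,1].round(3),np.sqrt(w).round(4),s[:,:2].min(0).round(3),s[:,:2].max(0).round(3))
```

```text
-0.245 117 zmax 0.256 top med [ 0.642 -0.235  0.253] xmin/max 0.623 0.669
-0.215 586 zmax 0.271 top med [ 0.633 -0.209  0.266] xmin/max 0.621 0.669
-0.185 354 zmax 0.264 top med [ 0.653 -0.199  0.263] xmin/max 0.622 0.662
-0.155 284 zmax 0.174 top med [ 0.624 -0.154  0.17 ] xmin/max 0.616 0.693
-0.125 283 zmax 0.175 top med [ 0.62  -0.125  0.172] xmin/max 0.614 0.694
-0.095 121 zmax 0.179 top med [ 0.616 -0.095  0.175] xmin/max 0.61 0.624
-0.065 114 zmax 0.181 top med [ 0.611 -0.065  0.177] xmin/max 0.605 0.62
-0.035 109 zmax 0.183 top med [ 0.607 -0.035  0.18 ] xmin/max 0.601 0.616
-0.005 101 zmax 0.186 top med [ 0.603 -0.003  0.183] xmin/max 0.596 0.61
0.025 91 zmax 0.188 top med [0.598 0.027 0.185] xmin/max 0.593 0.606
0.055 90 zmax 0.19 top med [0.594 0.056 0.188] xmin/max 0.587 0.602
0.085 81 zmax 0.193 top med [0.59  0.086 0.19 ] xmin/max 0.585 0.599
0.115 78 zmax 0.196 top med [0.585 0.115 0.193] xmin/max 0.58 0.593
0.145 250 zmax 0.198 top med [0.581 0.144 0.195] xmin/max 0.573 0.651
0.175 139 zmax 0.202 top med [0.577 0.175 0.198] xmin/max 0.571 0.653
0.205 66 zmax 0.205 top med [0.572 0.206 0.2  ] xmin/max 0.566 0.579
0.235 100 zmax 0.226 top med [0.568 0.235 0.224] xmin/max 0.56 0.579
0.01 0.055 215 [0.404  0.1545] dir [-0.931  0.364] [0.0058 0.0142] [0.385 0.145] [0.432 0.182]
0.07 0.12 221 [0.3996 0.1653] dir [0.148 0.989] [0.0137 0.0195] [0.387 0.133] [0.429 0.207]
0.125 0.165 260 [0.3999 0.1507] dir [-0.363  0.932] [0.0104 0.0226] [0.384 0.127] [0.424 0.206]
0.172 0.205 135 [0.4055 0.1579] dir [-0.142  0.99 ] [0.0036 0.0191] [0.399 0.139] [0.418 0.2  ]
0.205 0.215 84 [0.4094 0.1686] dir [0.004 1.   ] [0.0042 0.0181] [0.402 0.14 ] [0.417 0.2  ]
```

View pics/c1.png

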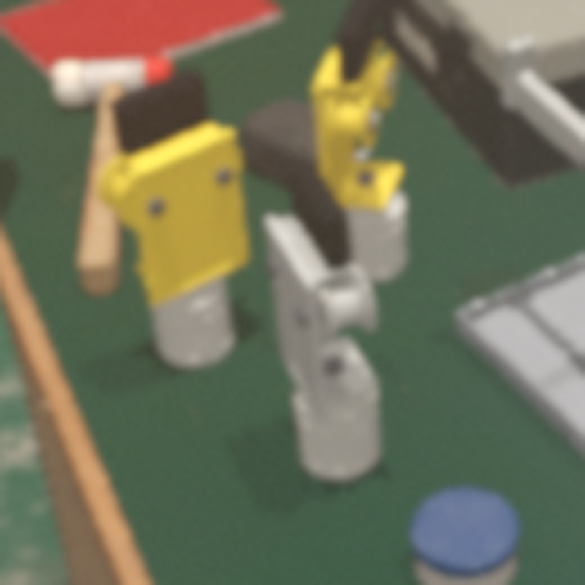

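Run:
```python
from h import *
import rig
print([k for k in dir(rig) if 'tip' in k.lower()], getattr(rig,'tcp_to_tips',None))
X=np.load("side.npz")["P"].reshape(-1,3)
m=(X[:,0]>.55)&(X[:,0]<.75)&(X[:,1]>-.42)&(X[:,1]<-.22)
q=X[m&(X[:,2]>.05)];print(len(q),np.round(q.min(0),3),np.round(q.max(0),3))
# stop bar points: z>.235
s=X[(X[:,0]>.6)&(X[:,0]<.7)&(X[:,1]>-.26)&(X[:,1]<-.17)&(X[:,2]>.19)]
for a in np.arange(.19,.275,.01):
    t=s[(s[:,2]>a)&(s[:,2]<=a+.01)]
    if len(t): print(a.round(2),len(t),t.min(0).round(3),t.max(0).round(3))
# plate
p=X[(X[:,0]>.54)&(X[:,0]<.6)&(X[:,1]>.2)&(X[:,1]<.26)&(X[:,2]>.212)]
print("plate",len(p),p.min(0).round(3),p.max(0).round(3))
# rail line fit
r=X[(X[:,1]>-.13)&(X[:,1]<.21)&(X[:,0]>.55)&(X[:,0]<.64)&(X[:,2]>.14)]
ex=np.array([.143,-.990]);ey=np.array([.990,.143])
for a,b in ((-.13,-.05),(-.05,.05),(.05,.13),(.16,.21)):
    t=r[(r[:,1]>a)&(r[:,1]<b)];l=t[:,:2]@ey; print(a,len(t),np.percentile(l,[2,50,98]).round(4))
```

```text
['tcp_to_tips'] 0.017
960 [ 0.619 -0.42   0.05 ] [ 0.75 -0.22  0.26]
0.19 55 [ 0.648 -0.214  0.19 ] [ 0.663 -0.181  0.2  ]
0.2 58 [ 0.648 -0.214  0.2  ] [ 0.664 -0.182  0.21 ]
0.21 24 [ 0.651 -0.209  0.21 ] [ 0.659 -0.191  0.219]
0.22 1 [ 0.65  -0.205  0.221] [ 0.65  -0.205  0.221]
0.24 29 [ 0.623 -0.24   0.245] [ 0.669 -0.229  0.25 ]
0.25 280 [ 0.622 -0.24   0.25 ] [ 0.669 -0.202  0.26 ]
0.26 102 [ 0.621 -0.22   0.26 ] [ 0.658 -0.199  0.269]
0.27 1 [ 0.628 -0.207  0.271] [ 0.628 -0.207  0.271]
plate 37 [0.559 0.229 0.212] [0.579 0.24  0.226]
-0.13 318 [0.5915 0.5938 0.602 ]
-0.05 333 [0.5921 0.594  0.6021]
0.05 217 [0.592  0.5943 0.6019]
0.16 158 [0.5919 0.5954 0.6548]
```

```bash
python3 -m inch '[0,0,-1,0,0,1,255, 0,0,-1,0,0,1,255, 0,0,-1,0,0,1,255, 0,0,-1,0,0,1,255, 0,0,-1,0,0,1,255, 0,0,-1,0,0,1,255, 0,0,0,0,0,1,255, 0,0,0,0,0,1,255, 0,0,0,0,0,1,255, 0,0,0,0,0,1,255, 0,0,0,0,0,1,255, 0,0,0,0,0,1,255, 0,0,0,0,0,0.32,255]'
```

```text
time: 2.2
tool_pos: [0.1906, 0.5425, 0.3983]
orientation: [1.0, -0.001, -0.0, 0.0]
wrist_force: [0.1, 0.4, -0.6]
opening: -0.001
```

Run:
```python
from h import *
z=np.load("side.npz");im,P=z["im"],z["P"]
c=cv2.resize(im[205:325,380:510],None,fx=5,fy=5,interpolation=cv2.INTER_CUBIC)
cv2.imwrite("pics/c2.png",c[...,::-1])
for r in range(232,262,5):
  print(r,[(u,P[r,u].round(3).tolist()) for u in range(428,476,6)])
```

```text
232 [(428, [0.853, 0.036, 0.001]), (434, [0.873, 0.032, -0.003]), (440, [0.888, 0.022, -0.001]), (446, [0.903, 0.013, -0.0]), (452, [0.918, 0.004, 0.001]), (458, [0.934, -0.004, 0.001]), (464, [0.95, -0.012, 0.001]), (470, [0.967, -0.02, 0.0])]
237 [(428, [0.836, 0.017, 0.003]), (434, [0.857, 0.013, -0.002]), (440, [0.872, 0.005, -0.001]), (446, [0.886, -0.005, 0.001]), (452, [0.642, -0.202, 0.266]), (458, [0.658, -0.203, 0.261]), (464, [0.936, -0.027, -0.001]), (470, [0.952, -0.035, -0.001])]
242 [(428, [0.824, 0.002, 0.001]), (434, [0.842, -0.004, -0.002]), (440, [0.857, -0.012, -0.001]), (446, [0.621, -0.209, 0.267]), (452, [0.633, -0.212, 0.265]), (458, [0.649, -0.213, 0.259]), (464, [0.919, -0.044, -0.0]), (470, [0.934, -0.052, 0.0])]
247 [(428, [0.673, -0.128, 0.161]), (434, [0.683, -0.136, 0.163]), (440, [0.843, -0.028, -0.002]), (446, [0.858, -0.036, -0.001]), (452, [0.629, -0.218, 0.259]), (458, [0.644, -0.22, 0.254]), (464, [0.654, -0.225, 0.255]), (470, [0.664, -0.23, 0.254])]
252 [(428, [0.664, -0.139, 0.159]), (434, [0.674, -0.146, 0.16]), (440, [0.828, -0.044, -0.001]), (446, [0.657, -0.189, 0.207]), (452, [0.625, -0.224, 0.253]), (458, [0.635, -0.229, 0.253]), (464, [0.645, -0.234, 0.253]), (470, [0.66, -0.236, 0.248])]
257 [(428, [nan, nan, nan]), (434, [0.682, -0.144, 0.139]), (440, [0.649, -0.184, 0.191]), (446, [0.649, -0.198, 0.204]), (452, [0.653, -0.208, 0.212]), (458, [0.627, -0.238, 0.252]), (464, [0.875, -0.089, -0.001]), (470, [0.891, -0.096, -0.002])]
```

View pics/c2.png

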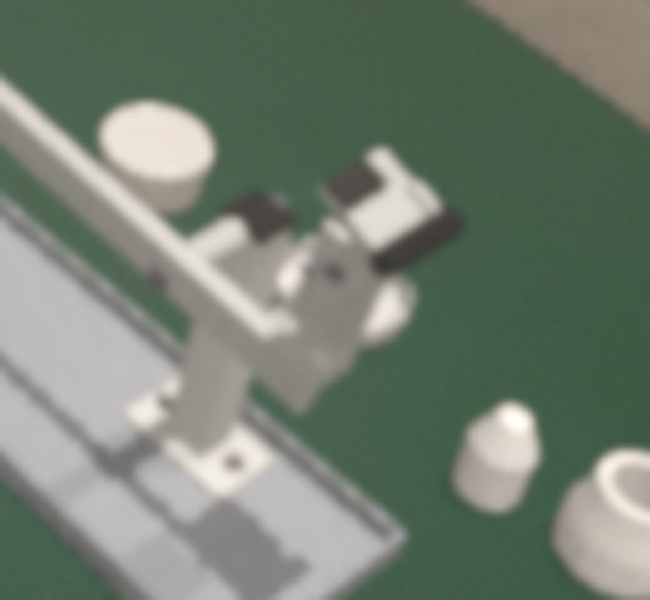

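```bash
python3 -m inch '[1,1,0,0,0,0,255, 1,1,0,0,0,0,255, 1,1,0,0,0,0,255, 1,1,0,0,0,0,255, 1,1,0,0,0,0,255, 1,1,0,0,0,0,255, 1,1,0,0,0,0,255, 1,1,0,0,0,0,255, 1,1,0,0,0,0,255, 1,1,0,0,0,0,255, 1,1,0,0,0,0,255, 1,1,0,0,0,0,255, 1,1,0,0,0,0,255, 1,1,0,0,0,0,255, 1,1,0,0,0,0,255, 1,1,0,0,0,0,255]'
```

```text
time: 3.8
tool_pos: [0.5918, 0.1417, 0.3983]
orientation: [1.0, 0.0, -0.0, 0.0]
wrist_force: [0.4, 0.7, 0.5]
opening: -0.002
```

```bash
python3 -m inch '[1,1,0,0,0,0,255, 1,1,0,0,0,0,255, 0,1,0,0,0,0,255, 0,1,0,0,0,0,255, 0,1,0,0,0,0,255, 0,1,0,0,0,0,255, 0,1,0,0,0,0,255, 0,1,0,0,0,0,255, 0,1,0,0,0,0,255, 0,1,0,0,0,0,255, 0,1,0,0,0,0,255, 0,1,0,0,0,0,255, 0,1,0,0,0,0,255, 0,1,0,0,0,0,255, 0,1,0,0,0,0,255, 0,1,0,0,0,0,255, 0,1,0,0,0,0,255]'; python3 -m inch '[0,0,1,0,0,0,255, 0,0,1,0,0,0,255, 0,0,1,0,0,0,255, 0,0,1,0,0,0,255, 0,0,1,0,0,0,255, 0,0,1,0,0,0,255, 0,0,0,0,0,0,255]'
```

```text
time: 5.5
tool_pos: [0.6413, -0.2831, 0.3983]
orientation: [1.0, 0.0, -0.0, 0.0]
wrist_force: [0.1, -0.3, -0.5]
opening: 0.001
time: 6.2
tool_pos: [0.6405, -0.2816, 0.2447]
orientation: [1.0, 0.0, -0.002, -0.001]
wrist_force: [0.7, -0.6, -0.5]
opening: -0.0
```

```bash
python3 -m inch '[0,-0.7,-0.2,0,0,0,255, 0,-0.6,-0.1,0,0,0,255, 0,-0.6,0,0,0,0,255, 0,-0.6,0,0,0,0,255, 0,-0.6,-0.05,0,0,0,255, 0,-0.6,-0.05,0,0,0,255, 0,-0.6,0,0,0,0,255, 0,-0.5,0,0,0,0,255, 0,-0.4,0,0,0,0,255]'
python3 - <<'E'
from h import *
im,d=snapshot("side");P=cloud("side",d)
cv2.imwrite("pics/s1.png",im[180:330,330:530,::-1].repeat(3,0).repeat(3,1))
E
```

```text
time: 7.1
tool_pos: [0.6413, -0.1508, 0.2583]
orientation: [1.0, 0.001, -0.0, -0.0]
wrist_force: [0.6, -0.2, 0.1]
opening: -0.0
```

View pics/s1.png

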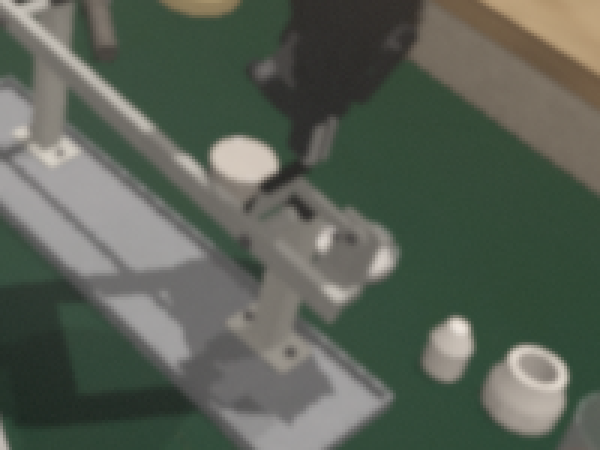

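```bash
python3 -m inch '[0,0,-1,0,0,0,0, 0,0,-1,0,0,0,0, 0,0,-1,0,0,0,0, 0,-1,-1,0,0,0,0, -1,-1,0,0,0,0,0, -1,-1,0,0,0,0,0, -1,-1,0,0,0,0,0, -1,-1,0,0,0,0,0, -1,-1,0,0,0,0,0, -1,-1,0,0,0,0,0, -1,-1,0,0,0,0,0, -1,-1,0,0,0,0,0, -1,-1,0,0,0,0,0, -0.26,-1,0,0,0,0,0, 0,-1,0,0,0,0,0, 0,-1,0,0,0,0,0, 0,0,0,0,0,0,0]'
python3 - <<'E'
from h import *
st=state()
im,d=snapshot("wrist");P=cloud("wrist",d,st)
cv2.imwrite("pics/w1.png",im[...,::-1])
X=P.reshape(-1,3)
h=X[(X[:,0]>.36)&(X[:,0]<.46)&(X[:,1]>.10)&(X[:,1]<.24)]
for a,b in ((.2,.22),(.185,.205),(.125,.168),(.16,.175)):
    s=h[(h[:,2]>a)&(h[:,2]<b)]
    if len(s)<5: continue
    r=cv2.minAreaRect((s[:,:2]*1000).astype(np.float32)); print(a,b,len(s),np.round(r[0],1),np.round(r[1],1),round(r[2],1),s.mean(0).round(4),s.min(0).round(3),s.max(0).round(3))
im2,d2=snapshot("side"); P2=cloud("side",d2); np.savez("side2.npz",im=im2,P=P2)
S=P2.reshape(-1,3); s=S[(S[:,0]>.59)&(S[:,0]<.68)&(S[:,1]>-.26)&(S[:,1]<-.1)&(S[:,2]>.18)]
print("stop region",s.min(0).round(3),s.max(0).round(3))
h=S[(S[:,0]>.36)&(S[:,0]<.46)&(S[:,1]>.10)&(S[:,1]<.24)&(S[:,2]>.2)&(S[:,2]<.22)]
print("side handle",len(h),h.mean(0).round(4) if len(h) else 0)
E
```

```text
time: 8.85
tool_pos: [0.4092, 0.1746, 0.3583]
orientation: [1.0, 0.002, -0.0, -0.0]
wrist_force: [0.4, 0.6, 1.0]
opening: 1.006
0.2 0.22 1040 [409.5 174.3] [61.5 16.8] 88.3 [0.4093 0.176  0.2085] [0.401 0.144 0.2  ] [0.418 0.205 0.211]
0.185 0.205 85 [409.3 176.4] [57.4 16.8] 89.4 [0.4091 0.1889 0.1985] [0.401 0.148 0.185] [0.418 0.205 0.205]
0.125 0.168 551 [404.1 174.6] [88.5 41.1] 90.0 [0.4096 0.1917 0.1531] [0.384 0.13  0.126] [0.425 0.219 0.165]
0.16 0.175 821 [404.8 174.3] [73.1 33.9] 89.2 [0.3966 0.1773 0.1703] [0.387 0.138 0.16 ] [0.422 0.211 0.175]
stop region [ 0.611 -0.214  0.18 ] [ 0.665 -0.137  0.222]
side handle 110 [0.4084 0.1669 0.2063]
```

View pics/w1.png

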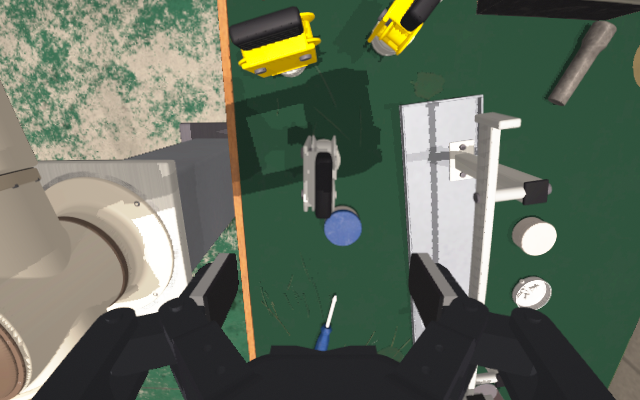

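```bash
python3 - <<'E'
from h import *
st=state();im,d=snapshot("wrist");X=cloud("wrist",d,st).reshape(-1,3)
ex=np.array([.143,-.990]);ey=np.array([.990,.143])
for a,b in ((-.05,.0),(.0,.05),(.05,.12),(.12,.2),(.2,.225)):
    t=X[(X[:,1]>a)&(X[:,1]<b)&(X[:,0]>.55)&(X[:,0]<.64)&(X[:,2]>.155)]
    if len(t)>5: l=t[:,:2]@ey;print(a,len(t),np.percentile(l,[3,50,97]).round(4),"z",np.percentile(t[:,2],[20,50,90]).round(4),t[:,1].mean().round(3))
p=X[(X[:,0]>.54)&(X[:,0]<.6)&(X[:,1]>.2)&(X[:,1]<.26)&(X[:,2]>.212)];print(p.min(0),p.max(0))
E
python3 -m inch '[0,0,1,0,0,0,0, 0,0,1,0,0,0,0, 0,0,1,0,0,0,0, 0,0,1,0,0,0,0, 0,0,1,0,0,0,0, 0,0,1,0,0,0,0, 0,0,0.5,0,0,0,0, 0,0,0,0,0,0,0, 0,0,0,0,0,0,255, 0,0,0,0,0,0,255, 0,0,0,0,0,0,255, 0,0,0,0,0,0,255, 0,0,0,0,0,0,255, 0,0,0,0,0,0,255, 0,0,0,0,0,0,255, 0,0,0,0,0,0,255]'
```

```text
0.0 295 [0.5927 0.5936 0.6016] z [0.1715 0.1832 0.1884] 0.037
0.05 959 [0.5924 0.5935 0.6018] z [0.1781 0.189  0.194 ] 0.087
0.12 2476 [0.5923 0.5993 0.6552] z [0.1832 0.1888 0.1999] 0.164
0.2 541 [0.5927 0.5938 0.6018] z [0.1889 0.2003 0.2041] 0.213
[0.55889321 0.23395573 0.21201947] [0.57882362 0.24462449 0.22840271]
time: 10.6
tool_pos: [0.4096, 0.1727, 0.1963]
orientation: [1.0, 0.001, 0.0, -0.0]
wrist_force: [-0.4, 0.7, 5.6]
opening: 0.174
```

```bash
python3 -m inch '[0,0,-0.4,0,0,0,255, 0,0,-0.8,0,0,0,255, 0,0,-1,0,0,0,255, 0,0,-1,0,0,0,255, 0,0,-0.8,0,0,0,255, 0,0,0,0,0,-0.5,255, 0,0,0,0,0,-0.5,255, 0,0,0,0,0,-0.43,255, 0,0,0,0.45,0,0,255, 0,0,0,0.42,0,0,255, 0,0,0,0,0,0,255, 0,0,0,0,0,0,255]'
cat > goal.py <<'E'
from h import *
a=np.radians(5);yaw=np.arctan2(-.99,.143)
ex=np.array([.143*np.cos(a),-.99*np.cos(a),-np.sin(a)]);ex/=np.linalg.norm(ex)
ey=np.array([.99,.143,0]);ey/=np.linalg.norm(ey);ez=np.cross(ex,ey)
O=np.array([.076*.143+.597*.99,-.076*.99+.597*.143,.185])
RR=np.stack([ex,ey,ez],1)
E
python3 - <<'E'
from goal import *
st=state(); T=R.from_quat(st["orientation"]).as_matrix()
p=np.array(st["tool_pos"]); run=p+T[:,2]*.0673
print("run in rail",(RR.T@(run-O)).round(4)); print((RR.T@T).round(3)); print(st["opening"],np.round(st["wrist_force"],2))
im,d=snapshot("side");P=cloud("side",d);cv2.imwrite("pics/s2.png",im[...,::-1])
X=P.reshape(-1,3); c=RR.T@(X-run).T
m=(abs(c[0])<.06)&(abs(c[1])<.04)&(c[2]>-.14)&(c[2]<.09)
for a,b in ((-.125,-.075),(-.06,.03),(.0,.03),(.07,.085)):
    s=c.T[m&(c[2]>a)&(c[2]<b)]
    if len(s): print(a,b,len(s),np.percentile(s,[2,98],axis=0).round(4).tolist())
E
```

```text
time: 11.8
tool_pos: [0.4094, 0.1724, 0.296]
orientation: [0.997, 0.072, -0.003, -0.043]
wrist_force: [0.1, 0.7, -2.8]
opening: 0.173
run in rail [-0.1969 -0.1673  0.0269]
[[ 0.     1.     0.002]
 [ 1.    -0.    -0.   ]
 [-0.     0.002 -1.   ]]
0.17338257449207503 [ 0.15  0.68 -2.78]
-0.125 -0.075 282 [[-0.0056, -0.0235, -0.124], [0.0263, 0.0197, -0.0755]]
-0.06 0.03 639 [[-0.0312, -0.0243, -0.059], [0.0438, 0.0157, 0.0281]]
0.0 0.03 283 [[-0.0292, -0.0253, 0.0023], [0.0448, 0.0126, 0.0295]]
0.07 0.085 155 [[-0.007, -0.0203, 0.0706], [0.0309, 0.0217, 0.0835]]
```

View pics/s2.png

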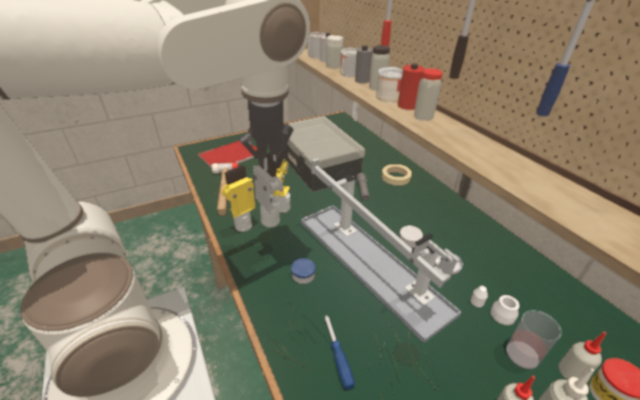

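```bash
python3 -m inch '[0.5,0.2,0,0,0,0,255, 1,0.5,0.1,0,0,0,255, 1,0.5,0.1,0,0,0,255, 1,0.4,0.1,0,0,0,255, 0.8,0.1,0.06,0,0,0,255, 0.6,0,0,0,0,0,255, 0.6,0,0,0,0,0,255, 0.6,0,0,0,0,0,255, 0.5,0,0,0,0,0,255, 0.1,0,0,0,0,0,255, 0,0,0,0,0,0,255, 0,0,0,0,0,0,255]'
python3 - <<'E'
from goal import *
st=state(); T=R.from_quat(st["orientation"]).as_matrix()
p=np.array(st["tool_pos"]); run=p+T[:,2]*.0673
print("run in rail",(RR.T@(run-O)).round(4)); print(np.round(st["wrist_force"],2))
im,d=snapshot("side");P=cloud("side",d)
cv2.imwrite("pics/s3.png",cv2.resize(im[110:240,260:400],None,fx=4.5,fy=4.5,interpolation=cv2.INTER_CUBIC)[...,::-1])
X=P.reshape(-1,3);c=(X-O)@RR
m=(abs(c[:,0]+.155)<.06)&(abs(c[:,1])<.04)&(c[:,2]>.0)&(c[:,2]<.06)
s=c[m];print(len(s),np.percentile(s,[1,99],axis=0).round(4).tolist())
m=(abs(c[:,0]+.155)<.1)&(abs(c[:,1])<.02)&(c[:,2]>-.03)&(c[:,2]<.004)&((c[:,0]>-.1)|(c[:,0]<-.205))
s=c[m];print("rail",len(s),np.percentile(s,[1,99],axis=0).round(4).tolist())
E
```

```text
time: 13.05
tool_pos: [0.5808, 0.1556, 0.2831]
orientation: [0.996, 0.072, -0.003, -0.043]
wrist_force: [0.3, 0.4, -4.8]
opening: 0.177
run in rail [-1.55e-01 -1.00e-04  1.76e-02]
[ 0.31  0.4  -4.76]
573 [[-0.1881, -0.0256, 0.0003], [-0.1098, 0.0123, 0.0592]]
rail 183 [[-0.2328, -0.0091, -0.0249], [-0.0565, 0.0056, 0.0022]]
```

View pics/s3.png

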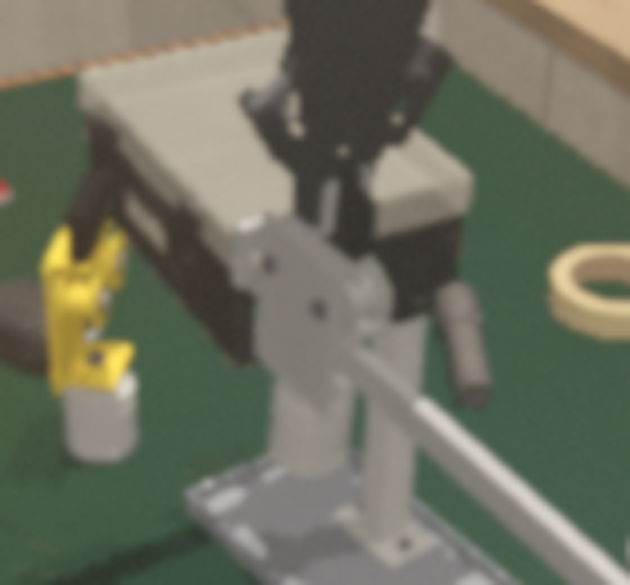

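```bash
python3 -m inch '[0.05,0,0.2,0,0,0,255, 0,0,0.2,0,0,0,255, 0,0,0.15,0,0,0,255, 0,0,0.05,0,0,0,255, 0,0,0,0,0,0,255, 0,0,0,0,0,0,255]'; python3 -m inch '[0,0,0.03,0,0,0,255, 0,0,0.02,0,0,0,255, 0,0,0,0,0,0,255]'
```

```text
time: 13.7
tool_pos: [0.5822, 0.1571, 0.2683]
orientation: [0.996, 0.072, -0.003, -0.043]
wrist_force: [0.1, 0.1, -4.8]
opening: 0.177
time: 14.0
tool_pos: [0.5822, 0.1572, 0.2669]
orientation: [0.996, 0.072, -0.003, -0.043]
wrist_force: [0.2, 0.2, -4.7]
opening: 0.176
```

```bash
for i in 1 ; do python3 -m inch '[0,0,0.04,0,0,0,255, 0,0,0,0,0,0,255]'; python3 -m inch '[0,0,0.04,0,0,0,255, 0,0,0,0,0,0,255]';  python3 -m inch '[0,0,0.02,0,0,0,255, 0,0,0,0,0,0,255]'; done
python3 - <<'E'
from goal import *
st=state(); T=R.from_quat(st["orientation"]).as_matrix()
print("run in rail",(RR.T@(np.array(st["tool_pos"])+T[:,2]*.0673-O)).round(4),np.round(st["wrist_force"],2),np.round(st["moment"],2))
E
```

```text
time: 14.2
tool_pos: [0.5822, 0.1573, 0.2658]
orientation: [0.996, 0.072, -0.003, -0.043]
wrist_force: [-0.8, 0.4, -5.1]
opening: 0.18
time: 14.4
tool_pos: [0.5822, 0.1573, 0.2656]
orientation: [0.996, 0.072, -0.003, -0.043]
wrist_force: [0.1, -0.8, 2.6]
opening: 0.177
time: 14.6
tool_pos: [0.5823, 0.1573, 0.2655]
orientation: [0.996, 0.072, -0.002, -0.043]
wrist_force: [-3.7, -1.5, 7.4]
opening: 0.177
run in rail [-0.1549  0.0017 -0.    ] [-3.72 -1.46  7.37] [-0.24  0.62  0.06]
```

```bash
python3 -m inch '[-0.03,0,-0.02,0,0,0,255, 0,0,0,0,0,0,255]'; python3 -m inch '[0,0,0,0,0,0,0, 0,0,0,0,0,0,0, 0,0,0,0,0,0,0, 0,0,-0.5,0,0,0,0, 0,0,-1,0,0,0,0, 0,0,-1,0,0,0,0, 0,0,-1,0,0,0,0, 0,0,-1,0,0,0,0]'
python3 - <<'E'
from goal import *
im,d=snapshot("side");P=cloud("side",d);cv2.imwrite("pics/s4.png",im[...,::-1])
c=(P.reshape(-1,3)-O)@RR
s=c[(abs(c[:,1])<.035)&(c[:,2]>.065)&(c[:,2]<.085)&(abs(c[:,0])<.23)];print(len(s),s.min(0).round(3),s.max(0).round(3))
E
```

```text
time: 14.8
tool_pos: [0.5817, 0.1573, 0.2655]
orientation: [0.996, 0.072, -0.002, -0.043]
wrist_force: [1.2, -0.7, 5.7]
opening: 0.174
time: 15.6
tool_pos: [0.5827, 0.1474, 0.3791]
orientation: [0.996, 0.072, -0.003, -0.043]
wrist_force: [0.1, 0.1, 0.1]
opening: 0.996
175 [-0.126 -0.009  0.065] [-0.065  0.009  0.081]
```

View pics/s4.png

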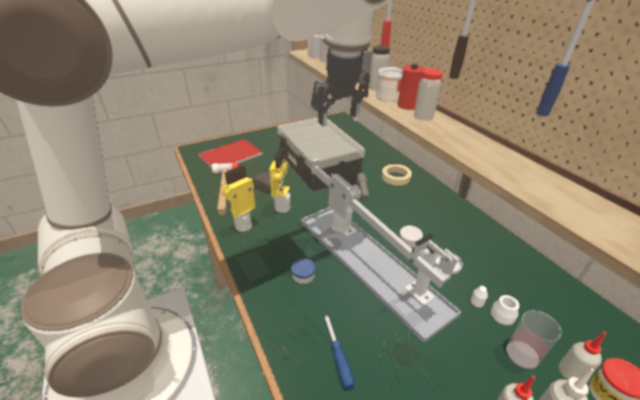

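It hangs on the rail, released, and is rolling (handle centre now at about x = -95 mm). I'll wait with the arm still, then check.

```bash
python3 -m inch '[0,0,0,0,0,0,0, 0,0,0,0,0,0,0, 0,0,0,0,0,0,0, 0,0,0,0,0,0,0, 0,0,0,0,0,0,0, 0,0,0,0,0,0,0, 0,0,0,0,0,0,0, 0,0,0,0,0,0,0, 0,0,0,0,0,0,0, 0,0,0,0,0,0,0, 0,0,0,0,0,0,0, 0,0,0,0,0,0,0, 0,0,0,0,0,0,0, 0,0,0,0,0,0,0, 0,0,0,0,0,0,0, 0,0,0,0,0,0,0, 0,0,0,0,0,0,0, 0,0,0,0,0,0,0, 0,0,0,0,0,0,0, 0,0,0,0,0,0,0]' | head -2
cat > chk.py <<'E'
from goal import *
im,d=snapshot("side");P=cloud("side",d);cv2.imwrite("pics/s5.png",im[...,::-1])
c=(P.reshape(-1,3)-O)@RR
s=c[(abs(c[:,1])<.035)&(c[:,2]>.065)&(c[:,2]<.085)&(abs(c[:,0])<.23)];print(len(s),s.min(0).round(3),s.max(0).round(3))
E
python3 chk.py; python3 -m inch '[0,0,0,0,0,0,0, 0,0,0,0,0,0,0, 0,0,0,0,0,0,0, 0,0,0,0,0,0,0, 0,0,0,0,0,0,0, 0,0,0,0,0,0,0, 0,0,0,0,0,0,0, 0,0,0,0,0,0,0, 0,0,0,0,0,0,0, 0,0,0,0,0,0,0]'|head -1; python3 chk.py
```

```text
time: 17.65
tool_pos: [0.5828, 0.1476, 0.377]
262 [ 0.071 -0.01   0.065] [0.132 0.009 0.082]
time: 18.7
262 [ 0.071 -0.01   0.065] [0.133 0.008 0.082]
```

View pics/s5.png

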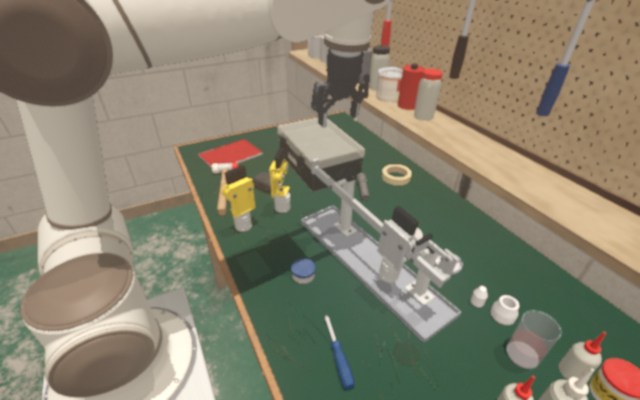

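```bash
python3 -c "
from rig import *
print(state()['wrist_force'],hand_in())"
```

```text
the job is handed in; nothing more can be done
[ 0.20840946  0.19248963 -0.06930864] None
```

The hanger is on the drain rail, at rest against the lowered stop, and the job is handed in at about 19 s of the 58 s allowed.

I pushed the flip stop over first, and the camera showed it down before I gripped anything. I then gripped the steel hanger (not the two yellow ones), tilted it to match the rail and lowered it on at about x = -155 mm. I opened the gripper and raised it clear, and the hanger rolled down untouched.

- **Rest position:** two looks about 1 s apart put the handle's middle at x ≈ +102 mm in the rail's frame, against the expected +99 mm. That 2–3 mm is about the calibration error, and the position did not change between the looks.
- **Upright and clear:** the hanger hangs upright, and the gripper is well away, with wrist force near zero.
- **Other things:** in the last picture the tin, the screwdriver and both yellow hangers look unmoved. I judged that by eye only, and the zip pouch is partly hidden in that view.
- **Disagreement:** the two cameras differed by 4–5 mm along the rail direction for the hanger and the rail's end plate. Contact still came at the expected height, with a brief side force of about 4 N that I eased off before letting go.

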